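# Step the dough sheeter's roll gap to the setting pin and lock it

### The job

Set the roll gap of the dough sheeter: push its thumb lever one full click at a time, letting it spring right back after each, and count the clicks until the pointer stands at the notch marked by the upright setting pin; the ratchet only steps forward. Then slide the lock tab on the front of the deck fully in, towards the pointer's hub. Work the lever gently, never forcing it hard against its stop, leave the pointer itself alone, and leave everything standing round the machine where it is.

Things in the scene. Friction and masses are not known exactly. Their poses are not given: they have to be found in the camera images.
- sheeter: Small bench dough sheeter, fixed: flat aluminium housing (x -80..80, y -57..99 mm, deck 46 mm above the table), behind it two steel rolls between white cheeks (x 74..162, 107 mm high). Origin: on the table below the vertical axis on which pointer and lever turn; x points from the lock tab at the front to the rolls, y left, z up. Yawed up to 0.3 rad.
- pointer: Black pointer on a 40 mm steel hub on the deck, 49 to 54 mm above the table (hub cap 61). Origin on the table on the axis; x runs along the pointer. It stands in sprung notches 18 degrees apart and steps counter-clockwise (from above) one notch per full click of the lever. Starts in notch 0 or 1. Only the lever may move it.
- pointer_tip (a point): Tip of the pointer, 65 mm from the axis. Seven ticks on the deck show notches 0 to 6, at 30, 48, 66, 84, 102, 120, 138 degrees from the sheeter's x axis towards its y axis. In a notch the pointer rests at its tick (within 1 degree).
- pin_head (a point): Centre of the black 12 mm ball head of the upright setting pin (7 mm thick), 76 mm above the table, 84 mm from the axis. It stands in one of three holes beside notches 3, 4 and 5; the other two holes carry flat plugs only 3 mm high. The pointer must end at the notch beside this pin, pointing at it.
- thumb_lever: Steel arm out of the housing's right (-y) side, turning about the same axis (origin on it, on the table; x along the arm), with an upright black pad: 34 mm along the arm, 8 mm thick, 22 to 72 mm above the table, 105 mm from the axis. Push the pad's front face towards the sheeter's +x. Released, it springs back to rest by itself, and must do so before it can take the next notch.
- lever_pad (a point): Middle of the pad's front face, 50 mm above the table; at rest at x -50, y -93 mm in the sheeter's frame. Felt here: 1 to 5 N through a play of 6 to 46 mm that differs between machines; 6 to 8 N to leave the notch; a snap to 5 N, 20 mm after the play; 1 to 2 mm on, a stop of 4 N per mm. Shorter pushes do nothing; 10 to 12 N is always a full click; over 16 N is forcing it.
- lock_slide: The lock: black upright tab (12 mm in x, 26 in y, up to 66 mm above the table) on a steel slide at the front of the deck. Slides along the sheeter's +x, 18 mm from open (as it starts) to fully in, against about 4 N friction, and stays where left; fully in, it bolts the ratchet. Axes as the sheeter's; origin at deck height under the tab.
- lock_tab (a point): Middle of the lock tab, 58 mm above the table; in the sheeter's frame at x -66, y 0 mm when open, x -48 when fully in.
- jar_pepper: spice jar with yellow cap, 45 mm wide, 100 mm tall, left of the sheeter (bystander); origin at the centre of its underside; must not be moved.
- salt_shaker: salt shaker with grey dome, 44 mm wide, 90 mm tall, right of and behind the lever (bystander); origin at the centre of its underside; must not be moved.
- amber_jar: small square jar of amber syrup with pink cap, 37 x 46 x 74 mm, left in front of the sheeter (bystander); origin at the centre of its underside; must not be moved.
- nail_brush: green-backed scrubbing brush lying bristles down, 30 x 85 x 22 mm, right in front of the lever (bystander); origin at the centre of its underside; must not be moved.
- bottle_cap: white screw cap lying flat, 42 mm wide, 14 mm tall, right of the lever (bystander); origin at the centre of its underside; must not be moved.
- tape_blue: roll of dark tape lying flat, 53 mm wide, 19 mm tall, left of the sheeter (bystander); origin at the centre of its underside; must not be moved.

How it is judged:
By the outcome, as a careful person would: the job done as asked, in the order asked, and still so for the second after the job is handed in, with the robot touching nothing.
It also fails if it takes over 72 s, if anything falls off the work surface, if the arm or the gripper's body presses on something with over 40 N, if the wrist force passes 120 N, or if a joint passes its speed limit or range.

### The arm

A 6-joint arm with a two-finger parallel gripper is mounted at the origin on a cart in front of the work surface, level with it; the furniture and walls round the work are solid. World frame = base frame: x ahead of the robot, y to its left, z up, the work surface at z = 0. Lengths are in m, angles in rad, forces in N, time in s.
With the tool pointing down it reaches from about 0.3 to 0.775 m from the base axis. Payload 14.6 kg.
Tool frame: the origin (TCP) lies at the very end of the fingers, on their centre line; the grasp point (between the pads) lies 19 mm behind it; y points along the fingers, x is the direction in which the jaws open and shut, and the axes are right-handed (so a half turn about y gives the same grasp; the last joint's range is limited). The gripper opens to 94 mm and grips with 3 to 60 N. Pads are 16 mm wide; open, the fingers measure 119 mm over their backs; the gripper's body (75 mm by 177 mm) begins 78 mm behind the grasp point.
Start: joints at [-1.24, 0.3, 1.521, -0, 1.321, -0.067], TCP at [0.213, -0.507, 0.205] pointing down, gripper open.
Joint ranges: [-3.03, 3.03], [-0.79, 2.21], [0.23, 2.52], [-1.04, 4.18], [0, 3.07], [-2.55, 2.55]. Speed limits (rad/s): [2.22, 2.22, 2.57, 3.14, 3.14, 3.14].

### API

Orientations are given as [roll, pitch, yaw] about the fixed x, y, z axes, in that order (R = Rz(yaw) Ry(pitch) Rx(roll)).
In Python, from station import * gives the robot as it stands.
- The arm moves only by the tool send_rows, never from a script. Its argument "series" is text: rows parted by semicolons, each of 7 numbers parted by spaces: the turn, a rotation vector about the tool's x, y, z in units of 5 degrees (1.0 is 5 degrees), then the shift along the tool's x, y, z in cm, then the opening, from -1 (shut) to 1 (fully open). A call has exactly 10 rows; each row is the pose to reach, as a shift and turn from the pose commanded when the call began, along the tool's axes at that moment; what a row does not reach only later rows make up. A row lasts 1/12 s, in which the tool goes at most 41.7 mm and 7.16 degrees, less where a joint would pass 70% of its speed; a pose out of reach is approached as far as the arm can. A call with a gripper value outside its range is refused whole. The fingers move at their own pace and stop on an object; "newtons" is the grip in N (left out, the last holds). Time passes only in rows, so rows that repeat a pose let the fingers close, or fill a call up. It gives the time, the measured TCP pose, the force and the opening at its end, in the units of the state.
- get_obs(): the state, without advancing time (a new reading comes with each control period).
- camera(name): name is "scene" or "top"; returns the picture (420x560x3 uint8, red, green, blue); there is no depth.
- camera_info(name): a dict with "K" (3x3 intrinsics, pixels), "R" (3x3) and "t" (3): a world point X has camera coordinates R X + t. Camera axes: x right, y down, z forward; pixel columns grow to the right and rows downward; lengths in m; the calibration is good to about 2 mm. A picture is of the moment at which its call begins. camera_info takes no time and is no camera call.
- hand_in(): hands the job in, once; it reports no verdict.
The state is a dict: "time_s": time; "qpos": joint angles; "joint_vel": joint speeds; "tau": joint torques, N m; "ee_pos": TCP position; "eef_rot": TCP orientation; "force": force on the tool from outside, world axes, zero at the start; "moment": the same for the moment, N m; "grip_width": finger opening in m.
Only numpy, scipy, OpenCV 4.12 (cv2) and the standard library are available. Lean on these libraries where they do the work, as an engineer would, in place of code of your own. Each camera call takes 0.05 s, during which the arm holds its last target. There are 200 camera calls.

## Working session

There is one attempt and no reset: what is moved stays moved. The work goes in short steps, Python scripts to look and compute and a tool call to move; the robot and the scene stay as the last step left them, time stands still between calls to the robot, and variables do not carry over. Pictures are saved under pics/ and viewed, on a budget of 10 in all, crops included, one or two more only if the job needs it, and the job is handed in when it is done.

Besides the shell and the picture viewer there is one more tool, called after "Call:" as name(argument=value, ...) on one line, values as JSON. send_rows: Moves the arm, as the interface text tells. Its arguments: {"type":"object","properties":{"series":{"type":"string"},"newtons":{"type":"number"}},"required":["series"]}

```bash
mkdir -p pics; ls; python3 - <<'E'
from station import *
import cv2
for n in("scene","top"):
    cv2.imwrite(f"pics/{n}0.png",cv2.cvtColor(camera(n),cv2.COLOR_RGB2BGR)); c=camera_info(n); print(n,c)
o=get_obs(); print(o)
E
```

```text
pics
scene {'K': array([[422.8003122 ,   0.        , 279.06062692],
       [  0.        , 422.8003122 , 203.41961855],
       [  0.        ,   0.        ,   1.        ]]), 'R': array([[-0.83185   , -0.5545531 ,  0.02228055],
       [-0.25275061,  0.34278362, -0.90477429],
       [ 0.49410798, -0.75826792, -0.42530819]]), 't': array([0.50216559, 0.20515963, 0.72832605])}
top {'K': array([[397.32475466,   0.        , 281.63078647],
       [  0.        , 397.32475466, 199.7819482 ],
       [  0.        ,   0.        ,   1.        ]]), 'R': array([[ 0.02194867, -0.99974475, -0.00535599],
       [-0.98544416, -0.02073076, -0.16873067],
       [ 0.16857657,  0.00898144, -0.98564764]]), 't': array([0.00392695, 0.59057738, 0.87143202])}
{'time_s': 0.1, 'qpos': array([-1.23961651e+00,  3.00431045e-01,  1.52150638e+00, -8.22780961e-06,
        1.32069157e+00, -6.65746305e-02]), 'joint_vel': array([-1.14409800e-03, -8.34537499e-04, -2.07111680e-03, -2.81611905e-05,
       -8.41886121e-04, -2.43455718e-04]), 'tau': array([ 1.82989454e-03, -5.32645261e+01, -3.53281188e+01,  7.10114487e-02,
        2.34947907e-02, -6.10089728e-05]), 'ee_pos': array([ 0.21297554, -0.50684278,  0.2049399 ]), 'eef_rot': array([-1.57073534e+00,  1.03458119e-03, -1.17303980e+00]), 'force': array([-0.01538337,  0.57972814,  0.4089554 ]), 'moment': array([0.00940548, 0.03566505, 0.01778248]), 'grip_width': 0.09396478791213218}
```

View pics/scene0.png

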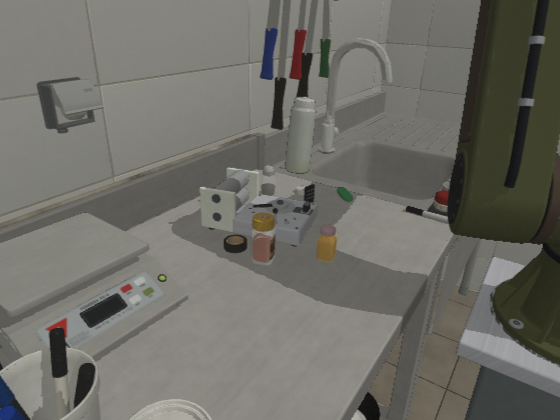

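View pics/top0.png

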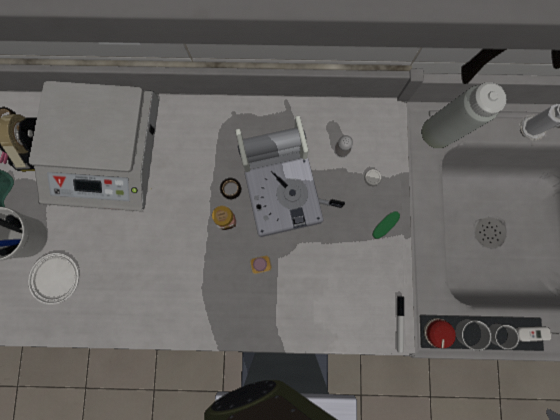

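Top view: hub near (292,193), pad at (337,203), rolls at (272,145), lock tab near (297,215). I'll zoom in on the machine.

```bash
cat > h.py <<'E'
from station import *
import cv2, numpy as np
def ray(n,u,v,z):
    c=camera_info(n); C=-c["R"].T@c["t"]; d=c["R"].T@np.linalg.solve(c["K"],[u,v,1]); return C+d*(z-C[2])/d[2]
def proj(n,P):
    c=camera_info(n); p=c["K"]@(c["R"]@np.array(P)+c["t"]); return p[:2]/p[2]
def crop(img,x0,y0,w,h,s,name):
    cv2.imwrite("pics/"+name,cv2.cvtColor(cv2.resize(img[y0:y0+h,x0:x0+w],None,fx=s,fy=s,interpolation=cv2.INTER_CUBIC),cv2.COLOR_RGB2BGR))
def w(P,o,yaw):  # sheeter->world
    c,s=np.cos(yaw),np.sin(yaw); return np.array([o[0]+c*P[0]-s*P[1],o[1]+s*P[0]+c*P[1],P[2]])
E
python3 - <<'E'
from h import *
a=crop(camera("top"),205,110,200,150,4,"t1.png")
E
```

```text
(no output)
```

View pics/t1.png

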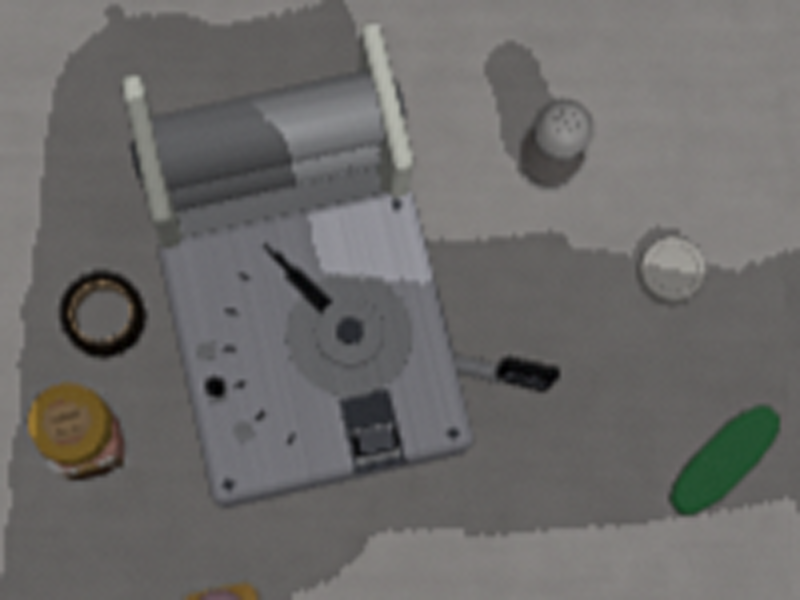

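```bash
python3 - <<'E'
from h import *
f=lambda x,y,z: ray("top",205+x/4,110+y/4,z)
hub=f(350,331,.061)
print("hub",hub.round(4))
# deck corners: front-left, front-right, 
FL=f(218,505,.046);FR=f(470,443,.046);RR=f(413,193,.046)
print(FL,FR,RR,np.linalg.norm(FL-FR),np.linalg.norm(FR-RR))
d=FL-FR; yaw=np.arctan2(-d[0],d[1]); e=RR-FR; print("yaw",yaw,np.arctan2(e[1],e[0]))
for nm,x,y,z in [("pin",215,387,.076),("tip",266,246,.0515),("plug",206,350,.049),("plug",244,432,.049),("pad",528,365,.072),("tab",375,440,.066)]+[("tick",*t,.046) for t in [(245,277),(231,311),(229,349),(239,384),(261,415),(291,438)]]:
    p=f(x,y,z); v=(p-hub)[:2]; c,s=np.cos(yaw),np.sin(yaw); l=np.array([c*v[0]+s*v[1],-s*v[0]+c*v[1]])
    print(nm,p.round(3),(l*1000).round(1),"r",round(np.hypot(*l)*1000,1),"deg",round(np.degrees(np.arctan2(l[1],l[0])),1))
for nm,P in dict(lp=(-.05,-.093,.05),lt=(-.066,0,.058)).items(): print(nm,w(P,hub,yaw))
for n,x,y,z in [("brush",725,460,.022),("shaker",563,130,.08),("cap",672,268,.014),("amber",222,597,.074)]: print(n,f(x,y,z))
E
```

```text
hub [ 0.6054 -0.0081  0.061 ]
[0.50511721 0.06557254 0.046     ] [ 0.54396844 -0.07873245  0.046     ] [ 0.69231932 -0.0442726   0.046     ] 0.14944346095366293 0.1523005693297989
yaw 0.2629939919089274 0.22823851626489228
pin [0.569 0.067 0.076] [-15.6  82.4] r 83.9 deg 100.7
tip [0.657 0.042 0.051] [62.7 34.8] r 71.7 deg 29.1
plug [0.595 0.075 0.049] [11.3 83.2] r 84.0 deg 82.3
plug [0.547 0.052 0.049] [-40.7  72.9] r 83.5 deg 119.2
pad [ 0.586 -0.109  0.072] [-45.  -92.2] r 102.6 deg -116.0
tab [ 0.542 -0.023  0.066] [-65.    1.9] r 65.1 deg 178.4
tick [0.639 0.054 0.046] [48.8 51.1] r 70.6 deg 46.3
tick [0.619 0.062 0.046] [30.9 63.8] r 70.9 deg 64.1
tick [0.596 0.062 0.046] [ 9.2 70.1] r 70.7 deg 82.5
tick [0.576 0.056 0.046] [-12.3  69.2] r 70.3 deg 100.0
tick [0.558 0.042 0.046] [-33.   61.1] r 69.4 deg 118.4
tick [0.545 0.025 0.046] [-50.2  47.4] r 69.0 deg 136.6
lp [ 0.5813256  -0.11089851  0.05      ]
lt [ 0.54169828 -0.0252558   0.058     ]
brush [ 0.53994687 -0.23156457  0.022     ]
shaker [ 0.72188521 -0.12804717  0.08      ]
cap [ 0.65743993 -0.20405724  0.014     ]
amber [0.45242495 0.06002691 0.074     ]
```

Tick angles read about 1.5° low, so the yaw is about 0.238. The pointer is at notch 0 and the pin stands at notch 4 (100.7°, with plugs at 82° and 119°), so 4 clicks are needed. I'll move to the pre-push point in front of the pad with the gripper shut and tool z along the pad's tangent.

Call:
send_rows(series="1 0 0 0 0 0 -1; 0 1 0 -2 0.5 4 -1; 0 3 0 -6 1.5 12 -1; 0 4 0 -10 2 20 -1; 0 5 0 -14 3 27 -1; 0 6 0 -18 4 34 -1; 0 7.5 0 -21 4.5 41 -1; 0 7.5 0 -24.1 4.5 46.9 -1; 0 7.5 0 -24.1 4.5 46.9 -1; 0 7.5 0 -24.1 4.5 46.9 -1", newtons=20)

```text
time_s: 0.98
ee_pos: [0.4374, -0.2395, 0.1737]
eef_rot: [-1.571, 0.0, -1.828]
force: [-0.0, -1.3, 0.6]
grip_width: 0.0307
```

```bash
cat >> h.py <<'E'
HUB=np.array([.6054,-.0081]); YAW=.238
def goto(P,psi):
    o=get_obs(); y=o["eef_rot"][2]; d=np.array(P)-o["ee_pos"]
    print("turn y %.2f shift x %.2f y %.2f z %.2f"%(-np.degrees(psi-y)/5, *(100*np.array([np.cos(y)*d[0]+np.sin(y)*d[1],-d[2],-np.sin(y)*d[0]+np.cos(y)*d[1]]))),"force",o["force"].round(1),o["time_s"])
def arc(s,r=.108,z=.045):
    "TCP with finger face at arc travel s (m) of the pad face from rest"
    psi=np.arctan2(-.093,-.05)+YAW+s/.1056
    t=np.array([-np.sin(psi),np.cos(psi)]);rad=np.array([np.cos(psi),np.sin(psi)])
    return [*(HUB+r*rad-.008*t),z],psi
E
python3 - <<'E'
from h import *
for z in(.16,.045):
    P,psi=arc(0,z=z); t=np.array([-np.sin(psi),np.cos(psi)]); P[:2]-=.02*t; print(np.round(P,4),psi); goto(P,psi)
E
```

```text
[ 0.551  -0.1055  0.16  ] -1.8260962589839758
turn y -0.02 shift x -15.85 y 1.37 z 7.59 force [-0.  -1.3  0.6] 0.9833
[ 0.551  -0.1055  0.045 ] -1.8260962589839758
turn y -0.02 shift x -15.85 y 12.87 z 7.59 force [-0.  -1.3  0.6] 0.9833
```

Call:
send_rows(series="0 0 0 -4 1 2 -1; 0 0 0 -8 1.4 4 -1; 0 0 0 -12 1.4 6 -1; 0 0 0 -15.9 1.4 7.6 -1; 0 0 0 -15.9 1.4 7.6 -1; 0 0 0 -15.9 4.5 7.6 -1; 0 0 0 -15.9 8 7.6 -1; 0 0 0 -15.9 11 7.6 -1; 0 0 0 -15.9 12.9 7.6 -1; 0 0 0 -15.9 12.9 7.6 -1")

```text
time_s: 1.82
ee_pos: [0.548, -0.1065, 0.0407]
eef_rot: [-1.578, -0.0, -1.828]
force: [-0.9, 0.4, -0.3]
grip_width: 0.0005
```

```bash
python3 - <<'E'
from h import *
P,psi=arc(0);goto(P,psi)
crop(camera("top"),205,110,200,150,4,"t2.png")
P,psi=arc(0);goto(P,psi)
E
```

```text
turn y -0.02 shift x -0.17 y -0.43 z 2.27 force [-0.9  0.4 -0.3] 1.8167
turn y -0.02 shift x -0.17 y -0.16 z 2.14 force [0.6 0.1 0.7] 1.8667
```

View pics/t2.png

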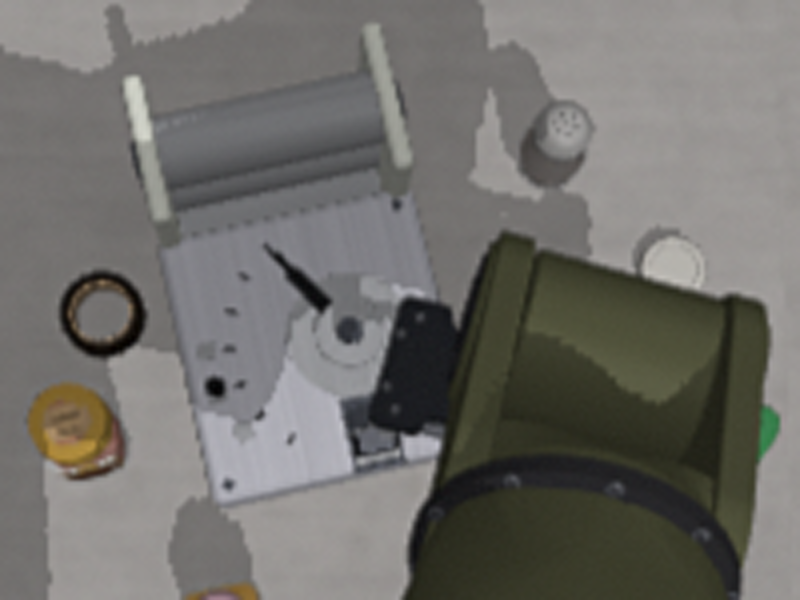

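Pointer still at notch 0 and visible beside the arm. The smallest possible full stroke is about 26 mm, so going to 20 mm of travel is safe.

```bash
python3 - <<'E'
from h import *
for s in(0,.01,.02): goto(*arc(s))
E
```

```text
turn y -0.02 shift x -0.17 y -0.16 z 2.14 force [0.6 0.1 0.7] 1.8667
turn y -1.10 shift x -0.15 y -0.16 z 3.16 force [0.6 0.1 0.7] 1.8667
turn y -2.19 shift x -0.22 y -0.16 z 4.18 force [0.6 0.1 0.7] 1.8667
```

Call:
send_rows(series="0 0 0 -0.1 0 0.7 -1; 0 0 0 -0.2 0 1.3 -1; 0 0 0 -0.2 0 2 -1; 0 -0.5 0 -0.2 0 2.5 -1; 0 -1.1 0 -0.2 0 3 -1; 0 -1.7 0 -0.2 0 3.5 -1; 0 -2.2 0 -0.2 0 4.0 -1; 0 -2.2 0 -0.2 0 4.1 -1; 0 -2.2 0 -0.2 0 4.1 -1; 0 -2.2 0 -0.2 0 4.1 -1")

```text
time_s: 2.7
ee_pos: [0.5907, -0.1155, 0.0453]
eef_rot: [-1.57, -0.0, -1.637]
force: [-1.8, 0.3, 1.1]
grip_width: 0.0006
```

```bash
cat >> h.py <<'E'
def st():
    o=get_obs(); p=o["eef_rot"][2]; f=o["force"]; d=o["ee_pos"][:2]-HUB
    t=np.array([-np.sin(p),np.cos(p)]); rd=np.array([np.cos(p),np.sin(p)])
    print("t %.2f psi %.3f s_ang %.1f radial %.1f tang %.1f z %.1f | Ft %.1f Fr %.1f Fz %.1f"%(o["time_s"],p,(p+1.8261)*105.6,1e3*d@rd,1e3*d@t,1e3*o["ee_pos"][2],f[:2]@t,f[:2]@rd,f[2]))
E
python3 -c "
from h import *
st();[camera('top') for i in range(2)];st()
for s in (.026,.03):goto(*arc(s))"
```

```text
t 2.70 psi -1.637 s_ang 20.0 radial 108.1 tang -7.5 z 45.3 | Ft -1.9 Fr -0.2 Fz 1.1
t 2.80 psi -1.637 s_ang 20.0 radial 108.1 tang -7.8 z 45.1 | Ft -1.6 Fr 0.5 Fz 2.1
turn y -0.65 shift x 0.02 y 0.01 z 0.59 force [-1.6 -0.4  2.1] 2.8
turn y -1.08 shift x 0.02 y 0.01 z 1.00 force [-1.6 -0.4  2.1] 2.8
```

Call:
send_rows(series="0 -0.2 0 0 0 0.2 -1; 0 -0.4 0 0 0 0.4 -1; 0 -0.6 0 0 0 0.6 -1; 0 -0.9 0 0 0 0.8 -1; 0 -0.9 0 0 0 0.8 -1; 0 -0.9 0 0 0 0.8 -1; 0 -0.9 0 0 0 0.8 -1; 0 -0.9 0 0 0 0.8 -1; 0 -0.9 0 0 0 0.8 -1; 0 -0.9 0 0 0 0.8 -1")

```text
time_s: 3.63
ee_pos: [0.5985, -0.1159, 0.0449]
eef_rot: [-1.571, -0.0, -1.557]
force: [-1.5, -0.8, 0.3]
grip_width: 0.0002
```

```bash
python3 -c "
from h import *
st()"
```

```text
t 3.63 psi -1.557 s_ang 28.4 radial 107.7 tang -8.4 z 44.9 | Ft -1.5 Fr 0.7 Fz 0.3
```

Call:
send_rows(series="0 -0.2 0 0 0 0.2 -1; 0 -0.4 0 0 0 0.4 -1; 0 -0.6 0 0 0 0.6 -1; 0 -0.8 0 0 0 0.8 -1; 0 -0.8 0 0 0 0.8 -1; 0 -0.8 0 0 0 0.8 -1; 0 -0.8 0 0 0 0.8 -1; 0 -0.8 0 0 0 0.8 -1; 0 -0.8 0 0 0 0.8 -1; 0 -0.8 0 0 0 0.8 -1")

```text
time_s: 4.47
ee_pos: [0.6065, -0.1158, 0.0449]
eef_rot: [-1.571, 0.0, -1.487]
force: [-2.1, -1.6, 0.1]
grip_width: 0.0005
```

```bash
python3 -c "
from h import *
st();crop(camera('top'),205,110,200,150,4,'t3.png');st()"
```

```text
t 4.47 psi -1.487 s_ang 35.8 radial 107.4 tang -7.9 z 44.9 | Ft -2.2 Fr 1.4 Fz 0.1
t 4.52 psi -1.487 s_ang 35.8 radial 107.4 tang -7.9 z 44.8 | Ft -1.5 Fr 1.3 Fz 0.7
```

View pics/t3.png

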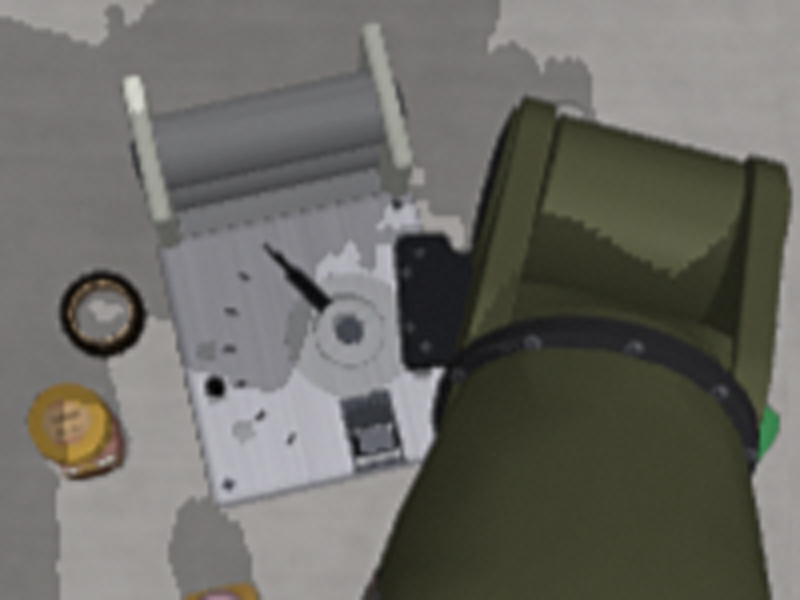

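Pointer unmoved at notch 0 (tip at crop 266,246), and force is about 2 N, so still in the play. Continuing.

Call:
send_rows(series="0 -0.2 0 0 0 0.2 -1; 0 -0.4 0 0 0 0.4 -1; 0 -0.6 0 0 0 0.6 -1; 0 -0.7 0 0 0 0.7 -1; 0 -0.7 0 0 0 0.7 -1; 0 -0.7 0 0 0 0.7 -1; 0 -0.7 0 0 0 0.7 -1; 0 -0.7 0 0 0 0.7 -1; 0 -0.7 0 0 0 0.7 -1; 0 -0.7 0 0 0 0.7 -1")

```text
time_s: 5.35
ee_pos: [0.6134, -0.1154, 0.0448]
eef_rot: [-1.572, -0.0, -1.425]
force: [-4.4, -3.9, 1.4]
grip_width: 0.0006
```

```bash
python3 -c "
from h import *
st()"
```

```text
t 5.35 psi -1.425 s_ang 42.4 radial 107.4 tang -7.7 z 44.8 | Ft -4.9 Fr 3.3 Fz 1.4
```

Call:
send_rows(series="0 -0.1 0 0 0 0.1 -1; 0 -0.2 0 0 0 0.2 -1; 0 -0.3 0 0 0 0.3 -1; 0 -0.4 0 0 0 0.4 -1; 0 -0.4 0 0 0 0.4 -1; 0 -0.4 0 0 0 0.4 -1; 0 -0.4 0 0 0 0.4 -1; 0 -0.4 0 0 0 0.4 -1; 0 -0.4 0 0 0 0.4 -1; 0 -0.4 0 0 0 0.4 -1")

```text
time_s: 6.18
ee_pos: [0.6171, -0.1152, 0.0449]
eef_rot: [-1.572, -0.0, -1.39]
force: [-6.2, -5.8, 1.6]
grip_width: 0.0003
```

```bash
python3 -c "
from h import *
st();im=camera('top');crop(im,205,110,200,150,4,'t4.png');st()
g=im[150:215,250:300].astype(int).sum(2); print(proj('top',[.657,.042,.0515]))"
```

```text
t 6.18 psi -1.390 s_ang 46.0 radial 107.4 tang -7.7 z 44.9 | Ft -7.2 Fr 4.6 Fz 1.6
t 6.23 psi -1.390 s_ang 46.0 radial 107.4 tang -7.7 z 44.8 | Ft -7.3 Fr 5.1 Fz 1.7
[271.43209876 171.46028752]
```

View pics/t4.png

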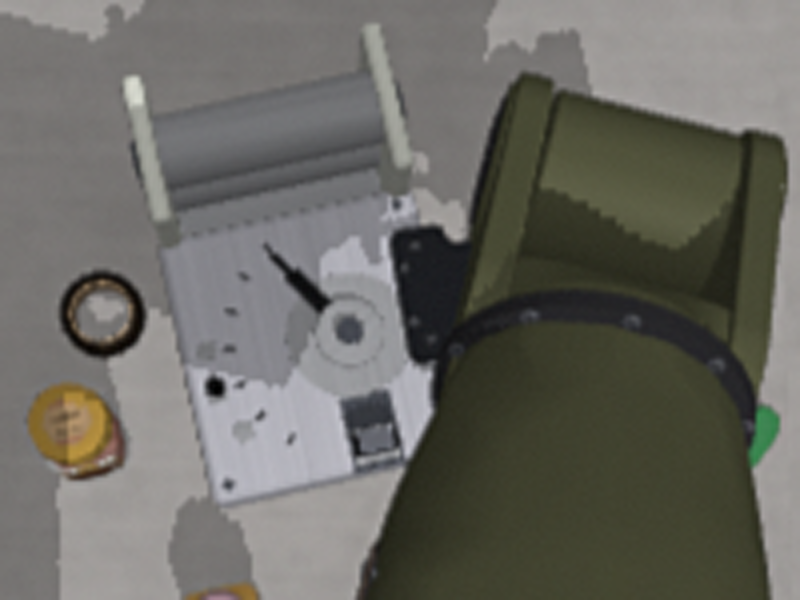

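Call:
send_rows(series="0 -0.1 0 0.02 0 0.1 -1; 0 -0.2 0 0.04 0 0.2 -1; 0 -0.3 0 0.06 0 0.3 -1; 0 -0.4 0 0.08 0 0.4 -1; 0 -0.4 0 0.08 0 0.4 -1; 0 -0.4 0 0.08 0 0.4 -1; 0 -0.4 0 0.08 0 0.4 -1; 0 -0.4 0 0.08 0 0.4 -1; 0 -0.4 0 0.08 0 0.4 -1; 0 -0.4 0 0.08 0 0.4 -1")

```text
time_s: 7.07
ee_pos: [0.6212, -0.1148, 0.0448]
eef_rot: [-1.572, 0.0, -1.355]
force: [-5.8, -2.3, 1.5]
grip_width: 0.0005
```

```bash
python3 -c "
from h import *
st();im0=cv2.cvtColor(cv2.imread('pics/t4.png'),cv2.COLOR_BGR2GRAY);im=camera('top');crop(im,205,110,200,150,4,'t5.png');st()
"
```

```text
t 7.07 psi -1.355 s_ang 49.7 radial 107.6 tang -7.4 z 44.8 | Ft -6.1 Fr 1.0 Fz 1.5
t 7.12 psi -1.355 s_ang 49.7 radial 107.6 tang -7.3 z 44.8 | Ft -6.4 Fr 1.9 Fz 1.4
```

```bash
cat >> h.py <<'E'
def pointer():
    im=cv2.cvtColor(camera("top"),cv2.COLOR_RGB2GRAY).astype(np.float32); A=np.arange(15,150,.5); v=[]
    for a in A:
        b=np.radians(a)+YAW; q=[]
        for r in np.arange(.032,.060,.002):
            p=proj("top",[HUB[0]+r*np.cos(b),HUB[1]+r*np.sin(b),.0515]); q.append(cv2.getRectSubPix(im,(1,1),(float(p[0]),float(p[1])))[0,0])
        v.append(np.mean(q))
    v=np.array(v); i=v.argmin(); print("pointer deg",A[i],"dark",v[i].round(),"med",np.median(v).round())
E
python3 -c "
from h import *
pointer()"
```

```text
Traceback (most recent call last):
  File "h.py", line 29, in pointer
    p=proj("top",[HUB[0]+r*np.cos(b),HUB[1]+r*np.sin(b),.0515]); q.append(cv2.getRectSubPix(im,(1,1),(float(p[0]),float(p[1])))[0,0])
  File "h.py", line 6, in proj
    c=camera_info(n); p=c["K"]@(c["R"]@np.array(P)+c["t"]); return p[:2]/p[2]
ValueError: time passes only in moves, steps and waits
```

Call:
send_rows(series="0 -0.1 0 0.02 0 0.1 -1; 0 -0.2 0 0.04 0 0.2 -1; 0 -0.3 0 0.06 0 0.3 -1; 0 -0.3 0 0.06 0 0.3 -1; 0 -0.3 0 0.06 0 0.3 -1; 0 -0.3 0 0.06 0 0.3 -1; 0 -0.3 0 0.06 0 0.3 -1; 0 -0.3 0 0.06 0 0.3 -1; 0 -0.3 0 0.06 0 0.3 -1; 0 -0.3 0 0.06 0 0.3 -1")

```text
time_s: 8.0
ee_pos: [0.6243, -0.1144, 0.0448]
eef_rot: [-1.572, 0.001, -1.329]
force: [-6.6, 0.4, 1.7]
grip_width: 0.0006
```

```bash
python3 -c "
from h import *
st();pointer();st()
"
```

```text
t 8.00 psi -1.329 s_ang 52.5 radial 107.7 tang -7.1 z 44.8 | Ft -6.3 Fr -2.0 Fz 1.7Traceback (most recent call last):
  File "<string>", line 3, in <module>
    st();pointer();st()
         ~~~~~~~^^
  File "h.py", line 29, in pointer
    p=proj("top",[HUB[0]+r*np.cos(b),HUB[1]+r*np.sin(b),.0515]); q.append(cv2.getRectSubPix(im,(1,1),(float(p[0]),float(p[1])))[0,0])
  File "h.py", line 6, in proj
    c=camera_info(n); p=c["K"]@(c["R"]@np.array(P)+c["t"]); return p[:2]/p[2]
ValueError: time passes only in moves, steps and waits
```

```bash
sed -i '0,/^def ray/s//import functools\ncamera_info=functools.lru_cache(camera_info)\ndef ray/' h.py
python3 -c "
from h import *
st();pointer();st()
"
```

```text
t 8.05 psi -1.329 s_ang 52.5 radial 107.7 tang -7.1 z 44.8 | Ft -6.2 Fr -1.1 Fz 1.9
pointer deg 36.0 dark 19.0 med 131.0
t 8.10 psi -1.329 s_ang 52.5 radial 107.7 tang -7.1 z 44.8 | Ft -6.2 Fr -0.8 Fz 2.3
```

Pointer is now at 36°, being carried by the lever, so the snap should come in about 8–9 mm.

Call:
send_rows(series="0 -0.1 0 0 0 0.1 -1; 0 -0.2 0 0 0 0.2 -1; 0 -0.3 0 0 0 0.3 -1; 0 -0.4 0 0 0 0.4 -1; 0 -0.5 0 0 0 0.5 -1; 0 -0.6 0 0 0 0.6 -1; 0 -0.6 0 0 0 0.6 -1; 0 -0.6 0 0 0 0.6 -1; 0 -0.6 0 0 0 0.6 -1; 0 -0.6 0 0 0 0.6 -1")

```text
time_s: 8.93
ee_pos: [0.6303, -0.1132, 0.0448]
eef_rot: [-1.572, 0.0, -1.277]
force: [-5.5, -1.4, 2.5]
grip_width: 0.0005
```

```bash
python3 -c "
from h import *
st();pointer();st()
"
```

```text
t 8.93 psi -1.277 s_ang 58.0 radial 107.8 tang -6.7 z 44.8 | Ft -5.7 Fr -0.2 Fz 2.5
pointer deg 47.0 dark 19.0 med 132.0
t 8.98 psi -1.277 s_ang 58.0 radial 107.8 tang -6.7 z 44.8 | Ft -4.3 Fr 0.6 Fz 0.9
```

Snapped into notch 1. Now easing to the stop in 1 mm steps until 10–12 N.

Call:
send_rows(series="0 -0.1 0 0 0 0.1 -1; 0 -0.1 0 0 0 0.1 -1; 0 -0.1 0 0 0 0.1 -1; 0 -0.1 0 0 0 0.1 -1; 0 -0.1 0 0 0 0.1 -1; 0 -0.1 0 0 0 0.1 -1; 0 -0.1 0 0 0 0.1 -1; 0 -0.1 0 0 0 0.1 -1; 0 -0.1 0 0 0 0.1 -1; 0 -0.1 0 0 0 0.1 -1")

```text
time_s: 9.82
ee_pos: [0.6312, -0.113, 0.0448]
eef_rot: [-1.572, 0.0, -1.268]
force: [-5.5, -2.0, 0.3]
grip_width: 0.0005
```

```bash
python3 -c "
from h import *
st();pointer();st()
"
```

```text
t 9.82 psi -1.268 s_ang 59.0 radial 107.8 tang -6.6 z 44.8 | Ft -5.9 Fr 0.3 Fz 0.3
pointer deg 47.0 dark 20.0 med 132.0
t 9.87 psi -1.268 s_ang 59.0 radial 107.8 tang -6.6 z 44.8 | Ft -5.1 Fr 1.2 Fz 1.8
```

Call:
send_rows(series="0 -0.1 0 0 0 0.1 -1; 0 -0.1 0 0 0 0.1 -1; 0 -0.1 0 0 0 0.1 -1; 0 -0.1 0 0 0 0.1 -1; 0 -0.1 0 0 0 0.1 -1; 0 -0.1 0 0 0 0.1 -1; 0 -0.1 0 0 0 0.1 -1; 0 -0.1 0 0 0 0.1 -1; 0 -0.1 0 0 0 0.1 -1; 0 -0.1 0 0 0 0.1 -1")

```text
time_s: 10.7
ee_pos: [0.6322, -0.1128, 0.0448]
eef_rot: [-1.572, 0.0, -1.259]
force: [-4.7, -3.0, 1.7]
grip_width: 0.0002
```

```bash
python3 -c "
from h import *
st();pointer();st()
"
```

```text
t 10.70 psi -1.259 s_ang 59.9 radial 107.8 tang -6.6 z 44.8 | Ft -5.4 Fr 1.5 Fz 1.7
pointer deg 47.0 dark 19.0 med 132.0
t 10.75 psi -1.259 s_ang 59.9 radial 107.8 tang -6.6 z 44.8 | Ft -5.7 Fr 1.4 Fz 0.7
```

Call:
send_rows(series="0 -0.1 0 0 0 0.1 -1; 0 -0.1 0 0 0 0.1 -1; 0 -0.1 0 0 0 0.1 -1; 0 -0.1 0 0 0 0.1 -1; 0 -0.1 0 0 0 0.1 -1; 0 -0.1 0 0 0 0.1 -1; 0 -0.1 0 0 0 0.1 -1; 0 -0.1 0 0 0 0.1 -1; 0 -0.1 0 0 0 0.1 -1; 0 -0.1 0 0 0 0.1 -1")

```text
time_s: 11.58
ee_pos: [0.6331, -0.1125, 0.0448]
eef_rot: [-1.572, 0.0, -1.25]
force: [-4.7, -3.1, 1.7]
grip_width: 0.0005
```

```bash
python3 -c "
from h import *
st();pointer();st()
"
```

```text
t 11.58 psi -1.250 s_ang 60.8 radial 107.8 tang -6.5 z 44.8 | Ft -5.4 Fr 1.4 Fz 1.7
pointer deg 47.0 dark 20.0 med 133.0
t 11.63 psi -1.250 s_ang 60.8 radial 107.8 tang -6.5 z 44.8 | Ft -5.6 Fr 1.4 Fz 1.6
```

Call:
send_rows(series="0 -0.1 0 0 0 0.1 -1; 0 -0.1 0 0 0 0.1 -1; 0 -0.1 0 0 0 0.1 -1; 0 -0.1 0 0 0 0.1 -1; 0 -0.1 0 0 0 0.1 -1; 0 -0.1 0 0 0 0.1 -1; 0 -0.1 0 0 0 0.1 -1; 0 -0.1 0 0 0 0.1 -1; 0 -0.1 0 0 0 0.1 -1; 0 -0.1 0 0 0 0.1 -1")

```text
time_s: 12.47
ee_pos: [0.634, -0.1123, 0.0448]
eef_rot: [-1.572, 0.0, -1.242]
force: [-5.1, -3.3, 2.1]
grip_width: 0.0005
```

Call:
send_rows(series="0 -0.1 0 0 0 0.1 -1; 0 -0.1 0 0 0 0.1 -1; 0 -0.1 0 0 0 0.1 -1; 0 -0.1 0 0 0 0.1 -1; 0 -0.1 0 0 0 0.1 -1; 0 -0.1 0 0 0 0.1 -1; 0 -0.1 0 0 0 0.1 -1; 0 -0.1 0 0 0 0.1 -1; 0 -0.1 0 0 0 0.1 -1; 0 -0.1 0 0 0 0.1 -1")

```text
time_s: 13.3
ee_pos: [0.6349, -0.1121, 0.0449]
eef_rot: [-1.572, -0.0, -1.233]
force: [-6.8, -4.5, 1.6]
grip_width: 0.0002
```

```bash
python3 -c "
from h import *
st();pointer();st()
"
```

```text
t 13.30 psi -1.233 s_ang 62.6 radial 107.9 tang -6.6 z 44.9 | Ft -7.9 Fr 2.0 Fz 1.6
pointer deg 47.0 dark 19.0 med 133.0
t 13.35 psi -1.233 s_ang 62.6 radial 107.8 tang -6.7 z 44.8 | Ft -6.8 Fr 1.6 Fz 1.9
```

Call:
send_rows(series="0 -0.1 0 0 0 0.1 -1; 0 -0.1 0 0 0 0.1 -1; 0 -0.1 0 0 0 0.1 -1; 0 -0.1 0 0 0 0.1 -1; 0 -0.1 0 0 0 0.1 -1; 0 -0.1 0 0 0 0.1 -1; 0 -0.1 0 0 0 0.1 -1; 0 -0.1 0 0 0 0.1 -1; 0 -0.1 0 0 0 0.1 -1; 0 -0.1 0 0 0 0.1 -1")

```text
time_s: 14.18
ee_pos: [0.6357, -0.1118, 0.0448]
eef_rot: [-1.572, 0.0, -1.224]
force: [-7.6, -4.7, 2.7]
grip_width: 0.0006
```

```bash
python3 -c "
from h import *
st();pointer();st()
for s in(.064,.03,-.008,-.02): goto(*arc(s))
"
```

```text
t 14.18 psi -1.224 s_ang 63.5 radial 107.8 tang -6.7 z 44.8 | Ft -8.8 Fr 1.8 Fz 2.7
pointer deg 47.0 dark 19.0 med 133.0
t 14.23 psi -1.224 s_ang 63.5 radial 107.9 tang -6.7 z 44.8 | Ft -9.0 Fr 1.9 Fz 2.7
turn y -0.05 shift x 0.02 y -0.02 z -0.08 force [-7.8 -4.9  2.7] 14.2333
turn y 3.64 shift x -0.78 y -0.02 z -3.46 force [-7.8 -4.9  2.7] 14.2333
turn y 7.76 shift x -2.87 y -0.02 z -6.72 force [-7.8 -4.9  2.7] 14.2333
turn y 9.07 shift x -3.76 y -0.02 z -7.57 force [-7.8 -4.9  2.7] 14.2333
```

Firm stop at about 9 N. I'll nudge another 0.5 mm for the full click, then back off along the arc clear of the pad's rest position.

Call:
send_rows(series="0 -0.05 0 0 0 0.05 -1; 0 -0.05 0 0 0 0.05 -1; 0 1.4 0 -0.2 0 -1.4 -1; 0 2.6 0 -0.45 0 -2.5 -1; 0 3.6 0 -0.8 0 -3.45 -1; 0 5 0 -1.35 0 -4.65 -1; 0 6.4 0 -2.05 0 -5.75 -1; 0 7.8 0 -2.9 0 -6.75 -1; 0 7.8 0 -2.9 0 -6.75 -1; 0 7.8 0 -2.9 0 -6.75 -1")

```text
time_s: 15.07
ee_pos: [0.5634, -0.1067, 0.0453]
eef_rot: [-1.57, 0.0, -1.901]
force: [0.4, 0.4, 0.3]
grip_width: 0.0005
```

```bash
python3 -c "
from h import *
st();pointer();st()
crop(camera('scene'),190,160,160,110,5,'s1.png')
for s in(-.008,.0,.02,.04,.055,.06,.0628,.064): goto(*arc(s))
"
```

```text
t 15.07 psi -1.901 s_ang -7.9 radial 106.9 tang -7.7 z 45.3 | Ft 0.3 Fr -0.5 Fz 0.3
pointer deg 47.5 dark 19.0 med 132.0
t 15.12 psi -1.901 s_ang -7.9 radial 107.0 tang -7.4 z 45.3 | Ft 0.3 Fr -0.4 Fz 0.0
turn y 0.00 shift x 0.10 y 0.01 z -0.08 force [-0.4 -0.   0.3] 15.1667
turn y -0.86 shift x 0.13 y 0.01 z 0.74 force [-0.4 -0.   0.3] 15.1667
turn y -3.03 shift x -0.07 y 0.01 z 2.78 force [-0.4 -0.   0.3] 15.1667
turn y -5.20 shift x -0.65 y 0.01 z 4.75 force [-0.4 -0.   0.3] 15.1667
turn y -6.83 shift x -1.32 y 0.01 z 6.13 force [-0.4 -0.   0.3] 15.1667
turn y -7.37 shift x -1.58 y 0.01 z 6.57 force [-0.4 -0.   0.3] 15.1667
turn y -7.68 shift x -1.74 y 0.01 z 6.81 force [-0.4 -0.   0.3] 15.1667
turn y -7.81 shift x -1.81 y 0.01 z 6.91 force [-0.4 -0.   0.3] 15.1667
```

View pics/s1.png

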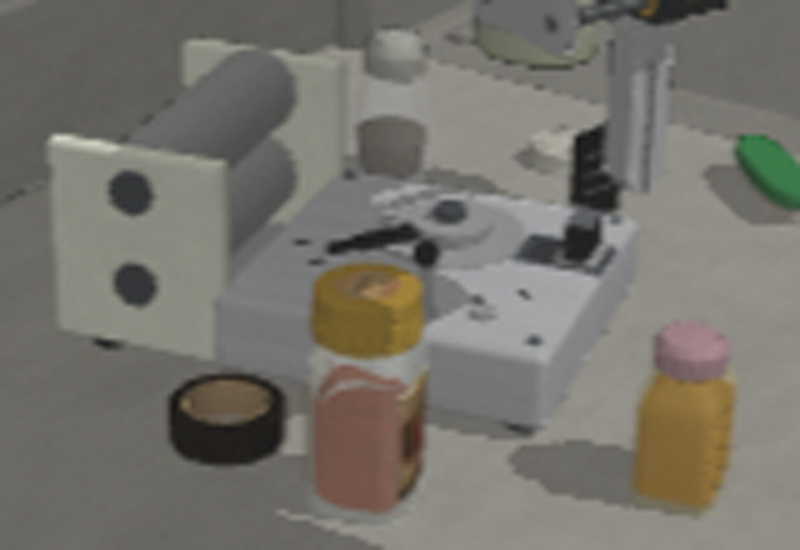

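Lever is back at rest with a clear gap to the finger, the pointer holds notch 1, and the bystanders are in place. Click 2 repeats the measured stroke.

Call:
send_rows(series="0 -1 0 0.1 0 0.85 -1; 0 -2.4 0 0 0 2.2 -1; 0 -3.8 0 -0.27 0 3.5 -1; 0 -5.2 0 -0.65 0 4.75 -1; 0 -6.4 0 -1.15 0 5.8 -1; 0 -6.9 0 -1.4 0 6.25 -1; 0 -7.3 0 -1.65 0 6.62 -1; 0 -7.6 0 -1.88 0 6.92 -1; 0 -7.8 0 -2 0 7.05 -1; 0 -7.8 0 -2 0 7.05 -1")

```text
time_s: 16.0
ee_pos: [0.6362, -0.1125, 0.0447]
eef_rot: [-1.572, -0.001, -1.221]
force: [-6.2, -7.2, 3.6]
grip_width: 0.0006
```

```bash
python3 -c "
from h import *
st();pointer();st()
"
```

```text
t 16.00 psi -1.221 s_ang 63.9 radial 108.7 tang -6.8 z 44.7 | Ft -8.3 Fr 4.7 Fz 3.6
pointer deg 64.5 dark 21.0 med 133.0
t 16.05 psi -1.222 s_ang 63.8 radial 108.7 tang -6.9 z 44.7 | Ft -8.1 Fr 5.8 Fz 3.5
```

Call:
send_rows(series="0 -0.05 0 0.05 0 0.06 -1; 0 -0.05 0 0.05 0 0.06 -1; 0 1.4 0 -0.2 0 -1.4 -1; 0 2.6 0 -0.45 0 -2.5 -1; 0 3.6 0 -0.8 0 -3.45 -1; 0 5 0 -1.35 0 -4.65 -1; 0 6.4 0 -2.05 0 -5.75 -1; 0 7.8 0 -2.9 0 -6.75 -1; 0 7.8 0 -2.9 0 -6.75 -1; 0 7.8 0 -2.9 0 -6.75 -1")

```text
time_s: 16.88
ee_pos: [0.5634, -0.1069, 0.0451]
eef_rot: [-1.57, 0.0, -1.9]
force: [0.9, -0.0, -0.1]
grip_width: 0.0006
```

```bash
python3 -c "
from h import *
st();pointer();st()
"
```

```text
t 16.88 psi -1.900 s_ang -7.8 radial 107.1 tang -7.8 z 45.1 | Ft 0.8 Fr -0.3 Fz -0.1
pointer deg 65.0 dark 20.0 med 131.0
t 16.93 psi -1.900 s_ang -7.8 radial 107.1 tang -7.5 z 45.1 | Ft -0.5 Fr 0.3 Fz 0.4
```

Call:
send_rows(series="0 -1 0 0.1 0 0.85 -1; 0 -2.4 0 0 0 2.2 -1; 0 -3.8 0 -0.27 0 3.5 -1; 0 -5.2 0 -0.65 0 4.75 -1; 0 -6.4 0 -1.15 0 5.8 -1; 0 -6.9 0 -1.4 0 6.25 -1; 0 -7.3 0 -1.65 0 6.62 -1; 0 -7.6 0 -1.88 0 6.92 -1; 0 -7.8 0 -2 0 7.05 -1; 0 -7.8 0 -2 0 7.05 -1")

```text
time_s: 17.77
ee_pos: [0.6363, -0.1125, 0.0447]
eef_rot: [-1.572, -0.001, -1.219]
force: [-6.3, -7.7, 3.8]
grip_width: 0.0003
```

```bash
python3 -c "
from h import *
st();pointer();st()
"
```

```text
t 17.77 psi -1.219 s_ang 64.1 radial 108.7 tang -7.0 z 44.7 | Ft -8.6 Fr 5.0 Fz 3.8
pointer deg 82.5 dark 23.0 med 133.0
t 17.82 psi -1.220 s_ang 64.0 radial 108.7 tang -7.0 z 44.7 | Ft -7.7 Fr 4.8 Fz 1.8
```

Third click: pointer at 82.5°, which is notch 3. Release, then the fourth and last click.

Call:
send_rows(series="0 -0.05 0 0.05 0 0.06 -1; 0 -0.05 0 0.05 0 0.06 -1; 0 1.4 0 -0.2 0 -1.4 -1; 0 2.6 0 -0.45 0 -2.5 -1; 0 3.6 0 -0.8 0 -3.45 -1; 0 5 0 -1.35 0 -4.65 -1; 0 6.4 0 -2.05 0 -5.75 -1; 0 7.8 0 -2.9 0 -6.75 -1; 0 7.8 0 -2.9 0 -6.75 -1; 0 7.8 0 -2.9 0 -6.75 -1")

```text
time_s: 18.65
ee_pos: [0.5634, -0.1069, 0.0451]
eef_rot: [-1.57, 0.0, -1.899]
force: [-0.8, -0.4, -0.4]
grip_width: 0.0005
```

```bash
python3 -c "
from h import *
st();pointer();st()
"
```

```text
t 18.65 psi -1.899 s_ang -7.7 radial 107.0 tang -8.0 z 45.1 | Ft -0.6 Fr 0.7 Fz -0.4
pointer deg 83.0 dark 21.0 med 130.0
t 18.70 psi -1.899 s_ang -7.7 radial 107.1 tang -7.7 z 45.1 | Ft -0.4 Fr -0.2 Fz 0.0
```

Call:
send_rows(series="0 -1 0 0.1 0 0.85 -1; 0 -2.4 0 0 0 2.2 -1; 0 -3.8 0 -0.27 0 3.5 -1; 0 -5.2 0 -0.65 0 4.75 -1; 0 -6.4 0 -1.15 0 5.8 -1; 0 -6.9 0 -1.4 0 6.25 -1; 0 -7.3 0 -1.65 0 6.62 -1; 0 -7.6 0 -1.88 0 6.92 -1; 0 -7.8 0 -2 0 7.05 -1; 0 -7.8 0 -2 0 7.05 -1")

```text
time_s: 19.53
ee_pos: [0.6362, -0.1124, 0.0447]
eef_rot: [-1.572, -0.001, -1.219]
force: [-5.5, -8.6, 2.5]
grip_width: 0.0005
```

```bash
python3 -c "
from h import *
st();pointer();st()
"
```

```text
t 19.53 psi -1.219 s_ang 64.1 radial 108.6 tang -7.1 z 44.7 | Ft -8.2 Fr 6.2 Fz 2.5
pointer deg 100.0 dark 22.0 med 132.0
t 19.58 psi -1.220 s_ang 64.1 radial 108.5 tang -7.1 z 44.7 | Ft -9.0 Fr 4.3 Fz 3.7
```

Call:
send_rows(series="0 -0.05 0 0.05 0 0.06 -1; 0 -0.05 0 0.05 0 0.06 -1; 0 1.4 0 -0.2 0 -1.4 -1; 0 2.6 0 -0.45 0 -2.5 -1; 0 3.6 0 -0.8 0 -3.45 -1; 0 5 0 -1.35 0 -4.65 -1; 0 6.4 0 -2.05 0 -5.75 -1; 0 7.8 0 -2.9 0 -6.75 -1; 0 7.8 0 -2.9 0 -6.75 -1; 0 7.8 0 -2.9 0 -6.75 -1")

```text
time_s: 20.42
ee_pos: [0.5633, -0.1068, 0.0451]
eef_rot: [-1.57, 0.0, -1.899]
force: [0.1, -0.6, -0.1]
grip_width: 0.0007
```

```bash
python3 -c "
from h import *
st();pointer();st()
# tab: push with z face, tool z along sheeter x => psi=YAW-pi/2
psi=YAW-np.pi/2
for lx,z in((-.104,.15),(-.104,.0565),(-.080,.0565),(-.062,.0565)):
    P=w((lx,0,z),HUB,YAW); print(np.round(P,4)); goto(P,psi)
"
```

```text
t 20.42 psi -1.899 s_ang -7.7 radial 107.0 tang -8.1 z 45.1 | Ft 0.3 Fr 0.5 Fz -0.1
pointer deg 101.0 dark 22.0 med 130.0
t 20.47 psi -1.899 s_ang -7.7 radial 107.0 tang -7.9 z 45.1 | Ft 0.1 Fr 0.8 Fz 0.5
[ 0.5043 -0.0326  0.15  ]
turn y -6.49 shift x -5.12 y -10.49 z -7.99 force [-0.2 -0.8  0.5] 20.4667
[ 0.5043 -0.0326  0.0565]
turn y -6.49 shift x -5.12 y -1.14 z -7.99 force [-0.2 -0.8  0.5] 20.4667
[ 0.5277 -0.027   0.0565]
turn y -6.49 shift x -6.41 y -1.14 z -5.96 force [-0.2 -0.8  0.5] 20.4667
[ 0.5451 -0.0227  0.0565]
turn y -6.49 shift x -7.37 y -1.14 z -4.45 force [-0.2 -0.8  0.5] 20.4667
```

Pointer at 101°, which is notch 4 beside the pin (100.7°), and the lever is released. Now lift over to the front of the lock tab.

Call:
send_rows(series="0 0 0 0 -3.5 -1 -1; 0 0 0 0 -7 -2 -1; 0 -1 0 -0.5 -10.5 -3 -1; 0 -2.4 0 -2 -10.5 -5 -1; 0 -3.8 0 -3.5 -10.5 -7 -1; 0 -5.2 0 -5.1 -10.5 -8 -1; 0 -6.5 0 -5.1 -10.5 -8 -1; 0 -6.5 0 -5.1 -7 -8 -1; 0 -6.5 0 -5.1 -3.5 -8 -1; 0 -6.5 0 -5.1 -1.2 -8 -1")

```text
time_s: 21.3
ee_pos: [0.5037, -0.032, 0.0546]
eef_rot: [-1.572, 0.0, -1.332]
force: [0.6, -1.6, -0.9]
grip_width: 0.0004
```

```bash
python3 -c "
from h import *
im=camera('top')
st();crop(im,205,110,200,150,4,'t6.png')
psi=YAW-np.pi/2
for lx,z in((-.104,.0565),(-.080,.0565),(-.065,.0565),(-.062,.0565)):
    goto(w((lx,0,z),HUB,YAW),psi)
"
```

```text
t 21.35 psi -1.333 s_ang 52.1 radial -1.3 tang -106.2 z 51.1 | Ft -2.2 Fr -0.2 Fz -5.8
turn y -0.00 shift x 0.13 y -0.54 z 0.22 force [-2.1 -0.3 -5.8] 21.35
turn y -0.00 shift x 0.13 y -0.54 z 2.62 force [-2.1 -0.3 -5.8] 21.35
turn y -0.00 shift x 0.13 y -0.54 z 4.12 force [-2.1 -0.3 -5.8] 21.35
turn y -0.00 shift x 0.13 y -0.54 z 4.42 force [-2.1 -0.3 -5.8] 21.35
```

View pics/t6.png

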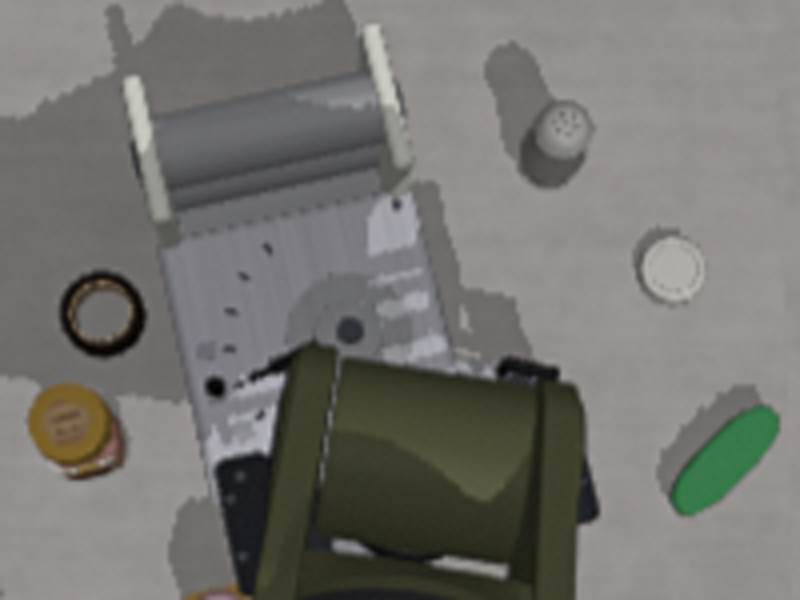

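Pointer points at the pin and the lever is at rest. Now let it settle and push the tab along the sheeter's +x.

Call:
send_rows(series="0 0 0 0.1 0 0 -1; 0 0 0 0.1 0 0 -1; 0 0 0 0.1 0 0.8 -1; 0 0 0 0.1 0 1.6 -1; 0 0 0 0.1 0 2.2 -1; 0 0 0 0.1 0 2.7 -1; 0 0 0 0.1 0 3.2 -1; 0 0 0 0.1 0 3.7 -1; 0 0 0 0.1 0 3.7 -1; 0 0 0 0.1 0 3.7 -1")

```text
time_s: 22.18
ee_pos: [0.5401, -0.0244, 0.0568]
eef_rot: [-1.57, 0.0, -1.339]
force: [-0.1, -0.3, 0.3]
grip_width: 0.0007
```

```bash
python3 -c "
from h import *
st()
"
```

```text
t 22.18 psi -1.339 s_ang 51.5 radial 0.8 tang -67.3 z 56.8 | Ft -0.2 Fr 0.3 Fz 0.3
```

Call:
send_rows(series="0 0 0 0 0 0.1 -1; 0 0 0 0 0 0.2 -1; 0 0 0 0 0 0.3 -1; 0 0 0 0 0 0.4 -1; 0 0 0 0 0 0.45 -1; 0 0 0 0 0 0.5 -1; 0 0 0 0 0 0.55 -1; 0 0 0 0 0 0.6 -1; 0 0 0 0 0 0.6 -1; 0 0 0 0 0 0.6 -1")

```text
time_s: 23.02
ee_pos: [0.5456, -0.0231, 0.0568]
eef_rot: [-1.571, 0.0, -1.339]
force: [-3.7, 0.8, -0.3]
grip_width: 0.0003
```

```bash
python3 -c "
from h import *
st();camera('top');st()
"
```

```text
t 23.02 psi -1.339 s_ang 51.5 radial 0.8 tang -61.6 z 56.8 | Ft -3.4 Fr -1.6 Fz -0.3
t 23.07 psi -1.339 s_ang 51.5 radial 0.8 tang -61.7 z 56.8 | Ft -2.6 Fr 0.0 Fz 0.4
```

Call:
send_rows(series="0 0 0 0 0 0.05 -1; 0 0 0 0 0 0.1 -1; 0 0 0 0 0 0.15 -1; 0 0 0 0 0 0.15 -1; 0 0 0 0 0 0.15 -1; 0 0 0 0 0 0.15 -1; 0 0 0 0 0 0.15 -1; 0 0 0 0 0 0.15 -1; 0 0 0 0 0 0.15 -1; 0 0 0 0 0 0.15 -1")

```text
time_s: 23.9
ee_pos: [0.5464, -0.0229, 0.0568]
eef_rot: [-1.573, 0.0, -1.339]
force: [-9.5, 0.2, 2.7]
grip_width: 0.0003
```

Call:
send_rows(series="0 0 0 0 0 0.05 -1; 0 0 0 0 0 0.1 -1; 0 0 0 0 0 0.1 -1; 0 0 0 0 0 0.1 -1; 0 0 0 0 0 0.1 -1; 0 0 0 0 0 0.1 -1; 0 0 0 0 0 0.1 -1; 0 0 0 0 0 0.1 -1; 0 0 0 0 0 0.1 -1; 0 0 0 0 0 0.1 -1")

```text
time_s: 24.73
ee_pos: [0.5465, -0.0228, 0.0567]
eef_rot: [-1.575, 0.001, -1.339]
force: [-16.8, -1.8, 8.9]
grip_width: 0.0005
```

```bash
python3 -c "
from h import *
st();camera('top');st()
"
```

```text
t 24.73 psi -1.339 s_ang 51.5 radial 0.8 tang -60.7 z 56.7 | Ft -16.7 Fr -2.1 Fz 8.9
t 24.78 psi -1.339 s_ang 51.5 radial 0.8 tang -60.7 z 56.7 | Ft -17.3 Fr -1.4 Fz 7.8
```

Hard stop reached: 17 N with no more travel, tool at -60.7 mm, so the tab is fully in. Backing away and up.

Call:
send_rows(series="0 0 0 0 0 -1 -1; 0 0 0 0 0 -3 -1; 0 0 0 0 0 -5 -1; 0 0 0 0 -3 -6 -1; 0 0 0 2 -6 -7 -1; 0 0 0 5 -9 -8 -1; 0 0 0 8.5 -12 -9 -1; 0 0 0 12 -13 -9 -1; 0 0 0 16 -14 -9 -1; 0 0 0 20 -14 -9 -1")

```text
time_s: 25.62
ee_pos: [0.5077, -0.2405, 0.2003]
eef_rot: [-1.566, -0.004, -1.339]
force: [0.9, 0.9, 0.7]
grip_width: 0.0006
```

Call:
send_rows(series="0 0 0 1 0 -1 -1; 0 0 0 3 0 -2 -1; 0 0 0 6 0 -4 -1; 0 0 0 8 0 -6 -1; 0 0 0 8 0 -8 -1; 0 0 0 8 0 -8 -1; 0 0 0 8 0 -8 -1; 0 0 0 8 0 -8 -1; 0 0 0 8 0 -8 -1; 0 0 0 8 0 -8 -1")

```text
time_s: 26.45
ee_pos: [0.4477, -0.3336, 0.1969]
eef_rot: [-1.571, -0.0, -1.338]
force: [0.1, -0.1, -0.8]
grip_width: 0.0004
```

```bash
python3 -c "
from h import *
pointer();crop(camera('top'),205,110,200,150,4,'t7.png')
o=get_obs();print(o['time_s'],o['ee_pos'],o['force'].round(1))
"
```

```text
pointer deg 101.0 dark 17.0 med 110.0
26.55 [ 0.44751025 -0.33371088  0.19684486] [ 0.3  0.2 -0.4]
```

View pics/t7.png

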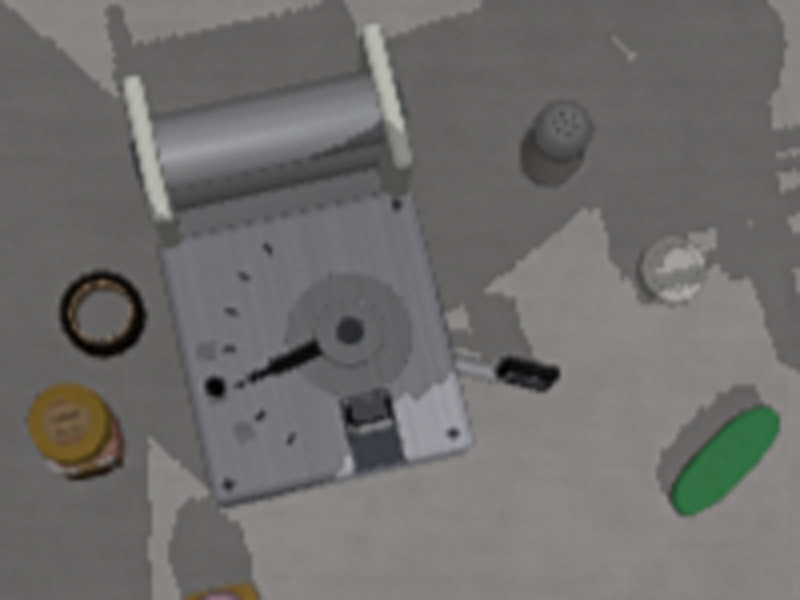

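The final picture shows the pointer tip at the pin (crop 237,385 against 215,387) and the tab moved in from (375,440) to about (370,410). The lever is at rest at (528,370), and all bystanders are where they started.

```bash
python3 -c "
from station import *
print(hand_in())"
```

```text
the job is handed in; nothing more can be done
None
```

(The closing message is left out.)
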